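# Stand the regulator up in its dock and secure it

### The arm

A 6-joint arm with a two-finger parallel gripper is mounted at the origin on the work surface. World frame = base frame: x ahead of the robot, y to its left, z up, the work surface at z = 0. Lengths are in m, angles in rad, forces in N, time in s.
With the tool pointing down it reaches from about 0.35 to 0.725 m from the base axis. Payload 4.3 kg.
Tool frame: the origin (TCP) lies at the very end of the fingers, on their centre line; the grasp point (between the pads) lies 19 mm behind it (robot.hold_point_z is the distance from the TCP to the grasp point, in m); z points along the fingers, y is the direction in which the jaws open and shut (so a half turn about z gives the same grasp; the last joint's range is limited). The gripper opens to 85 mm and grips with 20 to 120 N. Pads are 22 mm wide; open, the fingers measure 114 mm over their backs; the gripper's body (76 mm by 85 mm) begins 54 mm behind the grasp point. The pads swing forward as they close: fully open they stand 13 mm farther back than shut.
Start: joints at [1.208, 0.377, 0.081, 1.274, 0, 1.46], TCP at [0.144, 0.557, 0.231] pointing down, gripper open.
Joint ranges: [-2.72, 2.72], [-0.84, 1.66], [-1.02, 1.22], [-1.77, 2.12], [-1.37, 1.28], [-3.14, 3.14]. Speed limits (rad/s): [2.57, 2.57, 3.14, 3.14, 3.14, 3.14].

### API

Orientations are given as a rotation vector (axis times angle).
In Python, from workcell import robot gives the robot as it stands. The module is installed in compiled form; this text tells all that it offers.
- The arm moves only by the tool arm_command, never from a script. Its arguments are lists of equal length, an entry for each row: "hand": the closure, from 0 (fully open) to 1 (shut); "xyz": the shift along the world's x, y, z in cm, a list of three; "rotation": the turn, a rotation vector about the world's x, y, z in rad, a list of three. A call has 1 to 12 rows; each row is the pose to reach, as a shift and turn from the pose commanded when the call began; what a row does not reach only later rows make up. A row lasts 1/8 s, in which the tool goes at most 62.5 mm and 10.7 degrees, less where a joint would pass 70% of its speed; a pose out of reach is approached as far as the arm can. A call with a gripper value outside its range is refused whole. The fingers move at their own pace and stop on an object; the grip force is fixed at half the most. Time passes only in rows, so rows that repeat a pose let the fingers close. It gives the time, the measured TCP pose, the force and the opening at its end, in the units of the state.
- robot.state(): the state, without advancing time (a new reading comes with each control period).
- robot.camera(name): name is "side" or "top" or "wrist"; returns a dict with "frame" (400x640x3 uint8, red, green, blue), "intrinsics" (3x3 intrinsics, pixels), "camera_from_world" (4x4, takes a point from world to camera coordinates); the wrist camera has in their place "tool_from_camera" (4x4, takes a point from camera to tool coordinates, whose origin is the TCP and whose axes are the flange's). Camera axes: x right, y down, z forward; pixel columns grow to the right and rows downward; lengths in m; the calibration is good to about 2 mm. The wrist camera is an equidistant fisheye: a pixel r from the principal point sees the ray r / f radians off the axis. A picture is of the moment at which its call begins: read the wrist's pose just before it. There is no depth.
- robot.job_done(): hands the job in, once; it reports no verdict.
The state is a dict: "clock": time; "joint_positions": joint angles; "joint_velocities": joint speeds; "effort": joint torques, N m; "position": TCP position; "orientation": TCP orientation; "force": force on the tool from outside, world axes, zero at the start; "ft_torque": the same for the moment, N m; "opening": finger opening in m.
Only numpy, scipy, OpenCV 4.12 (cv2) and the standard library are available. Lean on these libraries where they do the work, as an engineer would, in place of code of your own. Each camera call takes 0.05 s, during which the arm holds its last target. There are 200 camera calls.

### The job

The pressure regulator stand lies on its back in its dock. Tip it up onto its foot, easing it down so that it does not fall over with a bang, until the foot lies flat on the plate between the rails, and let go; then press down on the toe of the foot to feel that it does not rock. Finally turn the turnbutton by its pin until its arm lies square across the toe, and leave everything else where it is.

Things in the scene. Friction and masses are not known exactly. Their poses are not given: they have to be found in the camera images.
- dock: Fixed dark steel plate, x -80 to +170, y -85 to +85, top at z 8 mm. Frame: x along it away from the robot, y left, z up; origin on the bench, under where the middle of the stand's foot belongs (heel edge at about x +60). Two low rails along x (8 wide, tops at z 16) leave a lane y -47 to +47. Turnbutton outside the right (-y) rail.
- stand: Loose 0.65 kg pressure regulator stand, a cast L: foot 120 x 70 x 12 mm, upright 70 wide, 12 thick, 85 tall at the heel. Origin: centre of the foot's underside; x toe (-60) to heel (+60), z up when standing. At the start it lies on its back in the lane, upright pointing away from the robot, foot standing up like a 120 mm wall, its underside facing the robot and leaning 8 deg to it.
- toe (a point): Middle of the lower edge of the foot's free end (stand x -60, z 0): at the start the robot-side top edge of the wall, about 127 mm above the bench. Pulled to the robot with a few N it tips the stand about its heel edge; past its balance the stand falls onto its foot unless held back.
- heel (a point): Middle of the heel's lower edge (stand x +60, z 0), on which the stand tips. It lies on its back on this edge and on a 6 mm lock nut behind the upright at z 55.
- press_spot (a point): On the foot's top face, stand x -40, z 12: middle of the free part of the toe (x -60 to -15, full 70 mm width) to press on.
- regulator (a point): On the upright's inner side, where the steel regulator (44 mm diameter, stand x 48 to 16, z 55) meets the black knob (34 mm diameter, x 16 to -12). Gauge (36 mm diameter) out to y +50, brass port to y -35; braces near y +-31 reach down to the foot's top near x +16.
- turnbutton (a joint): Turnbutton angle, rad. 0: arm points along the dock's -x (to the robot), clear of the foot. Positive swings it clockwise seen from above, over the standing foot's toe; 1.57: square across, pointing to the dock's +y. Stops -0.6 and 1.7; takes about 0.7 N at the pin, stays where left. Steel arm 72 mm long, 16 wide, from 24 to 32 mm above the bench (4 mm over the foot).
- button_pivot (a point): Centre of the turnbutton's pivot, at the top face of its arm, 32 mm above the bench; in the dock's frame x -40, y -70.
- button_pin (a point): Centre of the top of the upright steel pin (10 mm diameter, 58 mm above the bench, standing 26 mm above the arm) near the arm's end, 62 mm from the pivot axis: push this pin to turn the turnbutton.
- wrench: steel open-ended wrench 160 mm long lying beside the dock; a bystander. Origin: centre of its underside.
- tee: brass pipe tee, 50 x 30 x 22 mm, lying beside the dock; a bystander. Origin: centre of its underside.
- flow_block: clear plastic flow meter block, 40 x 50 x 90 mm tall; a bystander. Origin: centre of its underside.
- jar: lidded jar, 56 mm diameter, 75 mm tall; a bystander. Origin: centre of its underside.
- mug: white mug, 80 mm diameter, 90 mm tall; a bystander. Origin: centre of its underside.
- collar: steel collar ring, 44 mm diameter, 12 mm tall; a bystander. Origin: centre of its underside.

How it is judged:
By the outcome, as a careful person would: the job done as asked, in the order asked, and still so for the second after the job is handed in, with the robot touching nothing.
It also fails if it takes over 58 s, if anything falls off the work surface, if the arm or the gripper's body presses on something with over 40 N, if the wrist force passes 120 N, or if a joint passes its speed limit or range.

## Working session

There is one attempt and no reset: what is moved stays moved. The work goes in short steps, Python scripts to look and compute and a tool call to move; the robot and the scene stay as the last step left them, time stands still between calls to the robot, and variables do not carry over. Pictures are saved under pics/ and viewed, about 8 in all and at most 12, crops included, and the job is handed in when it is done.

Besides the shell and the picture viewer there is one more tool, called as name(argument=value, ...) on one line, values as JSON. arm_command: Moves the arm, as the interface text tells. Its arguments: {"type":"object","properties":{"hand":{"type":"array","items":{"type":"number"}},"xyz":{"type":"array","items":{"type":"array","items":{"type":"number"}}},"rotation":{"type":"array","items":{"type":"array","items":{"type":"number"}}}},"required":["hand","xyz","rotation"]}

```bash
mkdir -p pics
cat > h.py <<'E'
import numpy as np, cv2
from workcell import robot
def save(n,fn):
    c=robot.camera(n); cv2.imwrite('pics/'+fn,c['frame'][:,:,::-1]); np.savez('pics/'+fn+'.npz',K=c['intrinsics'],T=c.get('camera_from_world',c.get('tool_from_camera'))); return c
def cal(fn):
    d=np.load('pics/'+fn+'.npz'); return d['K'],d['T']
def ray(fn,uv):
    K,T=cal(fn); d=np.linalg.inv(K)@[uv[0],uv[1],1]; R=T[:3,:3]; return -R.T@T[:3,3], R.T@d/np.linalg.norm(d)
def atz(fn,uv,z):
    o,d=ray(fn,uv); return o+d*(z-o[2])/d[2]
def tri(f1,a,f2,b):
    o1,d1=ray(f1,a);o2,d2=ray(f2,b)
    s=np.linalg.lstsq(np.c_[d1,-d2],o2-o1,rcond=None)[0]
    p,q=o1+d1*s[0],o2+d2*s[1]; return (p+q)/2,np.linalg.norm(p-q)
def proj(fn,P):
    K,T=cal(fn); q=K@(T[:3,:3]@np.asarray(P)+T[:3,3]); return q[:2]/q[2]
E
python3 - <<'E'
from h import *
for n in('top','side'):
    save(n,n+'0.png'); K,T=cal(n+'0.png'); print(K[0,0],-T[:3,:3].T@T[:3,3],T[2,:3])
s=robot.state();print(s)
a=cv2.imread('pics/top0.png');b=cv2.imread('pics/side0.png')
E
```

```text
403.1687143909918 [0.37493042 0.0231035  1.33434384] [ 0.19901718 -0.01844763 -0.97982235]
410.65696421472006 [ 0.13976646 -0.77368255  0.67050495] [ 0.44000807  0.72187987 -0.53411829]
{'clock': 0.1, 'joint_positions': array([ 1.20771805e+00,  3.78013990e-01,  7.97707050e-02,  1.27439215e+00,
       -1.86290518e-06,  1.46049098e+00]), 'joint_velocities': array([ 0.00073827, -0.0024639 ,  0.00132913,  0.00053726,  0.00014938,
       -0.0004619 ]), 'effort': array([ 1.51572149e-03, -4.64694428e+01,  2.70581299e+01,  1.19620829e-02,
       -7.41045096e-05, -1.04999000e-05]), 'position': array([0.14359167, 0.55618221, 0.23044495]), 'orientation': array([-3.95944290e-01, -3.11610760e+00,  2.80862728e-03]), 'force': array([ 0.68299085, -0.69321124,  0.14856948]), 'ft_torque': array([ 0.01110744, -0.02266811, -0.04991066]), 'opening': 0.08532826448831378}
```

View pics/top0.png

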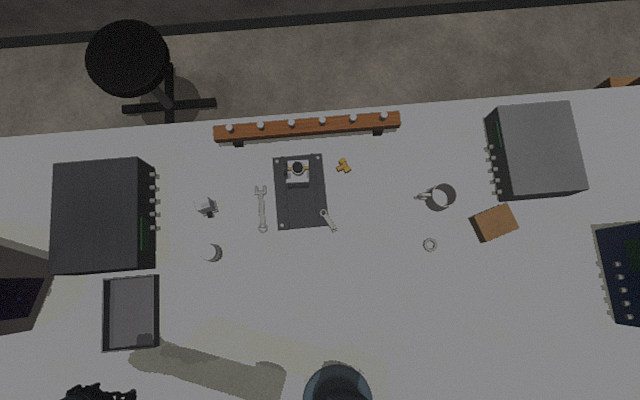

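View pics/side0.png

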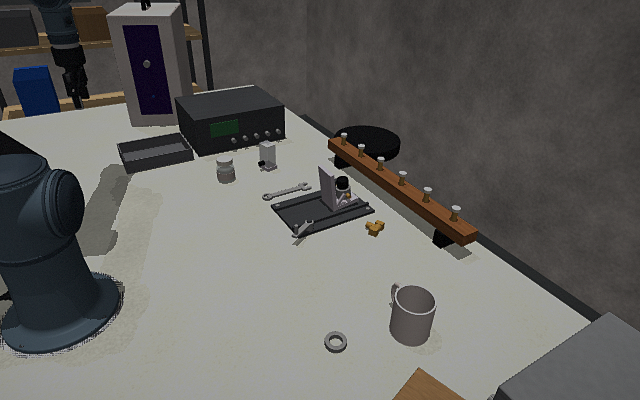

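The top view shows the dock at px (273–328, 153–230), with the stand near (298,172) and the turnbutton near (328,218). The side view shows the foot wall at (328,187). I'll enlarge both.

Run:
```python
from h import *
a=cv2.imread('pics/top0.png')[145:240,250:350];b=cv2.imread('pics/side0.png')[155:245,262:387]
a=cv2.resize(a,None,fx=6,fy=6,interpolation=cv2.INTER_CUBIC)[:,:360+240];b=cv2.resize(b,None,fx=6,fy=6,interpolation=cv2.INTER_CUBIC)
a=cv2.convertScaleAbs(a,alpha=1.5,beta=15);b=cv2.convertScaleAbs(b,alpha=1.5,beta=15)
cv2.imwrite('pics/topc.png',a);cv2.imwrite('pics/sidec.png',b);print(a.shape,b.shape)
```

```text
(570, 600, 3) (540, 750, 3)
```

View pics/topc.png

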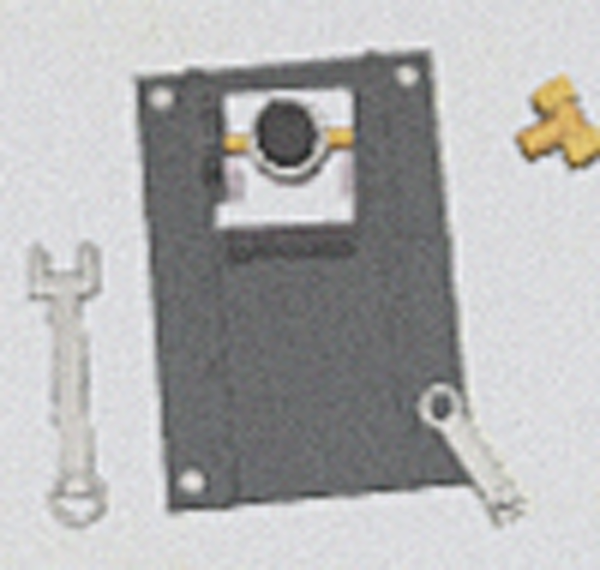

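View pics/sidec.png

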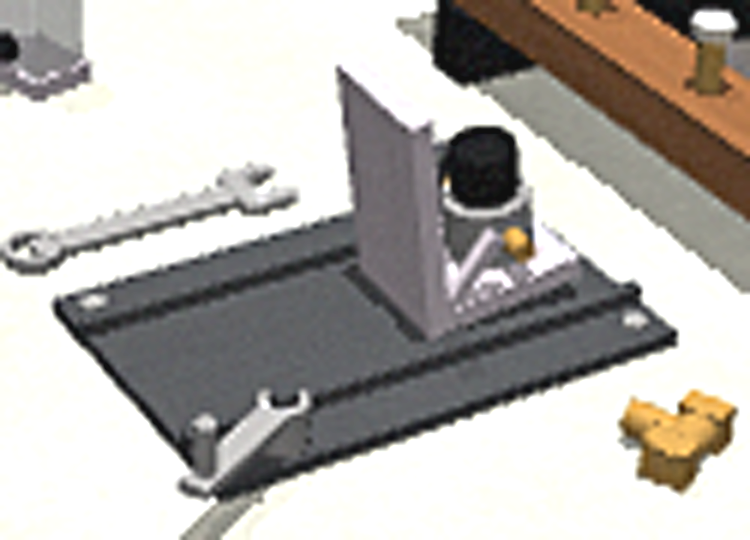

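```bash
cat >> h.py <<'E'
def tc(p): return [(p[0]+.5)/6-.5+250,(p[1]+.5)/6-.5+145]
def sc(p): return [(p[0]+.5)/6-.5+262,(p[1]+.5)/6-.5+155]
E
python3 - <<'E'
from h import *
np.set_printoptions(precision=4,suppress=True)
T,S='top0.png','side0.png'
for n,t,s in [('FL',(137,77),None),('FR',(430,50),(678,337)),('NL',(168,512),(57,303)),('NR',None,(220,497)),('toeL',(217,226),(340,68)),('toeR',(355,226),(416,133))]:
    o=[]
    if t: o.append(atz(T,tc(t),.008))
    if s: o.append(atz(S,sc(s),.008))
    if t and s: o.append(tri(T,tc(t),S,sc(s)))
    print(n,*o)
print('heel',atz(S,sc((360,272)),.008),atz(S,sc((428,338)),.008))
print('pivot',atz(T,tc((441,403)),.032),atz(S,sc((285,398)),.032),tri(T,tc((441,403)),S,sc((285,398))))
print('pin',atz(T,tc((506,510)),.058),atz(S,sc((204,420)),.058),tri(T,tc((506,510)),S,sc((204,420))))
# dock fit from corners
from scipy.optimize import least_squares
P={'FL':(.17,.085),'FR':(.17,-.085),'NL':(-.08,.085),'NR':(-.08,-.085)}
def w(q,p,z): c,s=np.cos(q[2]),np.sin(q[2]); return np.array([q[0]+c*p[0]-s*p[1],q[1]+s*p[0]+c*p[1],z])
obs=[(T,'FL',tc((137,77))),(T,'FR',tc((430,50))),(T,'NL',tc((168,512))),(S,'FR',sc((678,337))),(S,'NL',sc((57,303))),(S,'NR',sc((220,497)))]
r=least_squares(lambda q:np.concatenate([proj(f,w(q,P[n],.008))-uv for f,n,uv in obs]),[.5,.1,0])
print(r.x,r.fun.round(2))
q=r.x
for n,p,z in [('pivot',(-.04,-.07),.032),('heel',(.06,0),.008),('toe0',(.06-.12*np.sin(np.radians(8)),0),.127),('toeEnd',(-.06,0),.008),('press',(-.04,0),.02)]: print(n,w(q,p,z))
E
```

```text
FL [0.7884 0.1457 0.008 ]
FR [ 0.7897 -0.0222  0.008 ] [ 0.7884 -0.0267  0.008 ] (array([ 0.7913, -0.0226,  0.0044]), np.float64(0.0011132546497905195))
NL [0.5385 0.1449 0.008 ] [0.5404 0.1403 0.008 ] (array([0.5405, 0.1446, 0.0051]), np.float64(0.0033762101257222314))
NR [ 0.5381 -0.0304  0.008 ]
toeL [0.6973 0.1065 0.008 ] [0.7833 0.2828 0.008 ] (array([0.6701, 0.0989, 0.1234]), np.float64(0.001969579901771376))
toeR [0.6904 0.0291 0.008 ] [0.782  0.1993 0.008 ] (array([0.6652, 0.0273, 0.1253]), np.float64(0.005710316839755061))
heel [0.6837 0.0945 0.008 ] [0.6825 0.0296 0.008 ]
pivot [ 0.5819 -0.0094  0.032 ] [ 0.5821 -0.0091  0.032 ] (array([ 0.5819, -0.0094,  0.0323]), np.float64(2.9824267703991303e-05))
pin [ 0.5177 -0.0379  0.058 ] [ 0.5267 -0.0377  0.058 ] (array([ 0.5212, -0.0394,  0.0602]), np.float64(0.00816319304879922))
[0.6194 0.0587 0.0097] [ 0.11 -0.07  0.71 -0.22  0.62 -0.06  0.08 -0.52 -0.96 -0.28  0.11 -0.93]
pivot [ 0.5801 -0.0117  0.032 ]
heel [0.6794 0.0592 0.008 ]
toe0 [0.6627 0.0591 0.127 ]
toeEnd [0.5594 0.0581 0.008 ]
press [0.5794 0.0583 0.02  ]
```

arm_command(hand=[0,0,0,0,0,0,0,0,0,0,0,0], xyz=[[4,-3.5,0.2],[8,-7,0.4],[12,-10.5,0.6],[16,-14,0.8],[20,-17.5,1],[24,-21,1.2],[28,-25,1.4],[32,-29,1.6],[36,-33,1.8],[40,-37,2],[44,-41,2],[47,-45,2]], rotation=[[0,0,0.02],[0,0,0.05],[0,0,0.08],[0,0,0.1],[0,0,0.12],[0,0,0.15],[0,0,0.18],[0,0,0.2],[0,0,0.22],[0,0,0.24],[0,0,0.26],[0,0,0.2625]])

```text
clock: 1.6
position: [0.6149, 0.1051, 0.2506]
orientation: [0.015, -3.141, -0.0]
force: [-0.2, -0.7, 0.5]
opening: 0.0851
```

arm_command(hand=[0,0,0], xyz=[[2,-2,0],[4,-4.5,0],[4,-4.5,0]], rotation=[[0,0,0],[0,0,0],[0,0,0]])

```text
clock: 1.98
position: [0.6546, 0.0598, 0.2499]
orientation: [0.011, -3.14, 0.0]
force: [0.2, -0.2, 0.1]
opening: 0.0854
```

Run:
```python
from h import *
s=robot.state(); np.savez('pics/w1s.npz',p=s['position'],o=s['orientation'])
c=robot.camera('wrist'); cv2.imwrite('pics/w1.png',c['frame'][:,:,::-1]); np.savez('pics/w1.png.npz',K=c['intrinsics'],T=c['tool_from_camera'])
print(s['clock'],s['joint_positions'],s['position'],s['orientation'],s['force']);print(c['intrinsics'],c['tool_from_camera'])
```

```text
1.975 [-5.29303098e-03  5.61194759e-01  4.18637852e-01  1.42968511e+00
 -2.34690950e-04 -1.21060840e-02] [0.65458593 0.05976319 0.24992174] [ 1.06972327e-02 -3.14012673e+00  3.48721488e-04] [ 0.20212476 -0.21940873  0.07540887]
[[309.70691629   0.         322.42034743]
 [  0.         309.70691629 200.47100473]
 [  0.           0.           1.        ]] [[ 9.55370744e-04 -9.60163821e-01 -2.79436083e-01  7.18159719e-02]
 [ 9.99999501e-01  9.99223422e-04 -1.44860045e-05 -1.10144156e-03]
 [ 2.93128016e-04 -2.79435929e-01  9.60164296e-01 -1.43253633e-01]
 [ 0.00000000e+00  0.00000000e+00  0.00000000e+00  1.00000000e+00]]
```

View pics/w1.png

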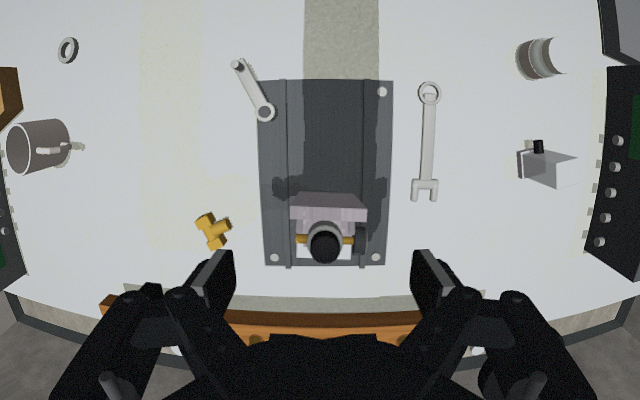

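The wrist view shows the knob top at (325,247), the toe edge on row ~207 (x 301–367), the pivot at (265,113) and the pin top at (238,64).

```bash
cat >> h.py <<'E'
from scipy.spatial.transform import Rotation as Ro
def wray(fn,uv,st):
    K,T=cal(fn); s=np.load(st); d=(np.array(uv)-K[:2,2])/K[0,0]; r=np.hypot(*d)
    v=np.r_[d/r*np.sin(r),np.cos(r)]; R=Ro.from_rotvec(s['o']).as_matrix()
    return s['p']+R@T[:3,3], R@T[:3,:3]@v
def watz(fn,uv,st,z):
    o,d=wray(fn,uv,st); return o+d*(z-o[2])/d[2]
def tri2(a,b):
    (o1,d1),(o2,d2)=a,b; d1=d1/np.linalg.norm(d1)
    s=np.linalg.lstsq(np.c_[d1,-d2],o2-o1,rcond=None)[0]
    p,q=o1+d1*s[0],o2+d2*s[1]; return (p+q)/2,np.linalg.norm(p-q)
E
python3 - <<'E'
from h import *
np.set_printoptions(precision=4,suppress=True)
W,st='w1.png','pics/w1s.npz'
for n,uv,t,s,z in [('knob',(325,247),(287,131),(486,140),.087),('toeL',(367,208),(217,226),(340,68),.127),('toeR',(301,206),(355,226),(418,133),.127),('pivot',(265.5,113),(441,403),(285,398),.032),('pin',(238,64),(506,510),(204,420),.058),('NL',(393,80),(168,512),(57,303),.008),('FR',(265,267),(430,50),(678,337),.008)]:
    w=wray(W,uv,st); print(n,watz(W,uv,st,z),'WT',*tri2(w,ray('top0.png',tc(t))),'WS',*tri2(w,ray('side0.png',sc(s))))
E
```

```text
knob [0.7242 0.0619 0.087 ] WT [0.7311 0.0616 0.0718] 0.0010892654918688413 WS [0.7273 0.0609 0.0872] 0.006231341937436566
toeL [0.6669 0.0992 0.127 ] WT [0.6694 0.0998 0.1205] 0.0012583370970671334 WS [0.6696 0.0992 0.1232] 0.003260892716715021
toeR [0.6654 0.0394 0.127 ] WT [0.6794 0.0321 0.0698] 0.009692625227946403 WS [0.6719 0.0373 0.1179] 0.0075359917691048325
pivot [ 0.5821 -0.0082  0.032 ] WT [ 0.5823 -0.0093  0.0276] 0.0007072506836362336 WS [ 0.5823 -0.0084  0.0315] 0.0003619454353368956
pin [ 0.5263 -0.0342  0.058 ] WT [ 0.5213 -0.0401  0.0331] 0.002540099938106022 WS [ 0.5269 -0.0352  0.0563] 0.0020162115872167795
NL [0.5382 0.1452 0.008 ] WT [0.5384 0.1448 0.0094] 9.405125642226634e-05 WS [0.5399 0.1444 0.0063] 0.004362755635440975
FR [ 0.7936 -0.022   0.008 ] WT [ 0.7873 -0.0209  0.018 ] 0.002486171793803841 WS [ 0.7939 -0.0222  0.0044] 0.0030603889447807175
```

arm_command(hand=[0,0,0,0], xyz=[[3.5,0.1,-2],[7.3,0.2,-4],[7.3,0.2,-8],[7.3,0.2,-8]], rotation=[[0,0,0],[0,0,0],[0,0,0],[0,0,0]])

```text
clock: 2.52
position: [0.723, 0.0649, 0.1662]
orientation: [0.017, -3.131, -0.001]
force: [-1.0, 0.0, 0.0]
opening: 0.0852
```

Run:
```python
from h import *
s=robot.state();print(s['clock'],s['joint_positions'],s['position'],s['orientation'])
```

```text
2.525 [ 2.05078753e-03  7.45636791e-01  5.31205946e-01  1.36725498e+00
  4.23618183e-04 -8.90479062e-03] [0.72295824 0.06491439 0.16616106] [ 1.71456432e-02 -3.13065764e+00 -7.21524592e-04]
```

arm_command(hand=[0,0,0,0], xyz=[[0,0,0],[0,0,-2],[0,0,-4],[0,0,-4]], rotation=[[0,0,0],[0,0,0],[0,0,0],[0,0,0]])

```text
clock: 3.02
position: [0.7265, 0.064, 0.1328]
orientation: [-0.016, 3.141, 0.0]
force: [-0.5, -0.1, 0.5]
opening: 0.0855
```

Run:
```python
from h import *
s=robot.state();print(s['clock'],s['joint_positions'],s['position'],s['orientation'])
# planar fit: link angles; j2 from vertical, etc.
Q=np.array([[1.2077,.3780,.0798,1.2744],[-.0053,.5612,.41864,1.42969],[.00205,.74564,.5312,1.36725],list(s['joint_positions'][:4])])
P=np.array([[.14359,.55618,.23044],[.65459,.05976,.24992],[.72296,.06491,.16616],list(s['position'])])
x=np.cos(Q[:,0])*P[:,0]+np.sin(Q[:,0])*P[:,1]; y=-np.sin(Q[:,0])*P[:,0]+np.cos(Q[:,0])*P[:,1]
print(x,y)
```

```text
3.025 [ 9.40734741e-04  7.47204905e-01  4.48407956e-01  1.27136925e+00
  1.91605732e-04 -9.05199400e-03] [0.72652    0.06404302 0.13275613] [-1.56934188e-02  3.14092253e+00  2.96897200e-04]
[0.57091686 0.65426408 0.72309155 0.72657993] [0.0633105  0.06322847 0.0634278  0.06335953]
```

arm_command(hand=[0,0,0,0,0], xyz=[[0.1,-0.2,-2],[0.1,-0.2,-4],[0.1,-0.2,-5.5],[0.1,-0.2,-6.7],[0.1,-0.2,-6.7]], rotation=[[0,0,0],[0,0,0],[0,0,0],[0,0,0],[0,0,0]])

```text
clock: 3.65
position: [0.7273, 0.0618, 0.0638]
orientation: [0.015, -3.14, -0.0]
force: [0.4, 0.6, 0.7]
opening: 0.0853
```

Run:
```python
from h import *
s=robot.state();print(s['clock'],s['joint_positions'],s['position'],s['orientation'],s['force'])
save('side','side1.png')
b=cv2.imread('pics/side1.png')[100:260,250:440];b=cv2.resize(b,None,fx=4,fy=4,interpolation=cv2.INTER_CUBIC);cv2.imwrite('pics/s1c.png',cv2.convertScaleAbs(b,alpha=1.5,beta=15))
```

```text
3.65 [-2.09557212e-03  7.81097171e-01  3.32913304e-01  1.12391248e+00
  1.15717457e-04 -1.18437349e-02] [0.72728501 0.06181201 0.06381716] [ 1.53058672e-02 -3.14025617e+00 -1.95915464e-04] [0.38832763 0.56081814 0.69281119]
```

View pics/s1c.png

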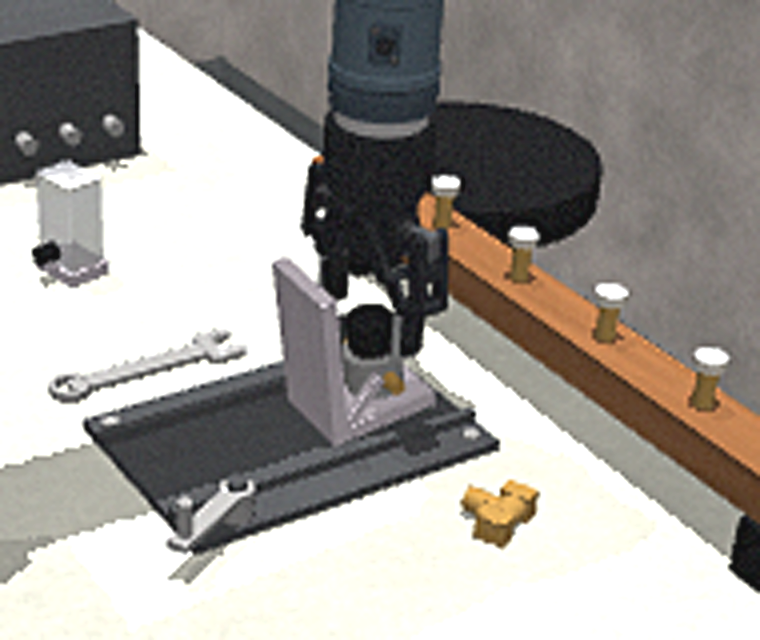

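Run:
```python
from h import *
np.set_printoptions(precision=4,suppress=True)
Q=np.array([[.3780,.0798,1.2744],[.5612,.41864,1.42969],[.74564,.5312,1.36725],[.7472,.44841,1.27137],[.7811,.33291,1.12391]])
X=np.array([.57092,.65426,.72309,.72658,.7271]);Z=np.array([.23044,.24992,.16616,.13276,.06382])
p=Q[:,0]-Q[:,1]+Q[:,2];print(p)
for sgn in(1,-1):
  a=Q[:,0]-sgn*Q[:,1]
  A=[];b=[]
  for i in range(5):
    s,c=np.sin,np.cos; j=Q[i,0]
    A+= [[1,0,s(j),c(a[i]),s(a[i])],[0,1,c(j),-s(a[i]),c(a[i])]]; b+=[X[i],Z[i]]
  r=np.linalg.lstsq(np.array(A),np.array(b),rcond=None); print(sgn,r[0],(np.array(A)@r[0]-b)*1e3)
```

```text
[1.5726 1.5722 1.5817 1.5702 1.5721]
1 [-0.0001 -0.1935  0.4944  0.3824  0.0799] [ 0.371  -0.4264 -1.4477 -0.1045  2.7954  0.2407 -1.7918  0.2188  0.073
  0.0715]
-1 [ 0.2764 -0.4005  0.9094  0.0576 -0.2026] [  3.2425   7.0692 -29.9963 -41.1997  -6.8979 -12.3744   0.471    6.0574
  33.1807  40.4475]
```

Run:
```python
from h import *
from scipy.optimize import least_squares
np.set_printoptions(precision=3,suppress=True)
Q=np.array([[.3780,.0798,1.2744],[.5612,.41864,1.42969],[.74564,.5312,1.36725],[.7472,.44841,1.27137],[.7811,.33291,1.12391]])
X=np.array([.57092,.65426,.72309,.72658,.7271]);Z=np.array([.23044,.24992,.16616,.13276,.06382])
def fk(k,q):
    h,A,C,D,L=k; j,a,p=q[...,0],q[...,0]-q[...,1],q[...,0]-q[...,1]+q[...,2]
    return A*np.sin(j)+C*np.cos(a)+D*np.sin(a)+L*np.cos(p), h+A*np.cos(j)-C*np.sin(a)+D*np.cos(a)-L*np.sin(p)
r=least_squares(lambda k:np.r_[fk(k,Q)[0]-X,fk(k,Q)[1]-Z],[.15,.49,.38,.08,.35]); print(r.x,r.fun*1e3)
k0=r.x
for L in (.27,.35,.43):
    k=[L-.1935,.4944,.3824,.08,L]
    for ph in (-6,0,20,40,60,70,82):
        f=np.radians(ph); p=np.pi/2-max(f,0) if ph>=0 else np.pi/2-f
        x,z=.0465,.056
        g=max(f,0); t=np.array([.681+x*np.cos(g)-z*np.sin(g),.008+x*np.sin(g)+z*np.cos(g)])
        s=least_squares(lambda q:[*(np.array(fk(k,q))-t)*10,q[0]-q[1]+q[2]-p],[.7,.3,1.1],bounds=([-.84,-1.02,-1.77],[1.66,1.22,2.12]))
        print(L,ph,s.x,s.cost)
```

```text
[0.26  0.498 0.384 0.073 0.449] [ 0.005  0.011 -0.004 -0.019  0.008  0.015 -0.004 -0.004 -0.001 -0.006]
0.27 -6 [0.85  0.463 1.288] 1.356470978430818e-29
0.27 0 [0.781 0.333 1.123] 1.0185895267730145e-26
0.27 20 [ 0.554 -0.094  0.574] 7.703719777548943e-31
0.27 40 [ 0.416 -0.456  0.001] 1.4672051031620539e-18
0.27 60 [ 0.408 -0.753 -0.638] 4.0339543174560398e-22
0.27 70 [ 0.472 -0.867 -0.989] 6.0025882281304745e-28
0.27 82 [ 0.611 -0.957 -1.428] 2.047388887352596e-24
0.35 -6 [0.872 0.505 1.308] 6.61740829917395e-20
0.35 0 [0.781 0.333 1.123] 3.3379383335356244e-23
0.35 20 [ 0.508 -0.185  0.528] 2.811575426717694e-22
0.35 40 [ 0.359 -0.612 -0.098] 4.7731304701005595e-22
0.35 60 [ 0.411 -0.958 -0.845] 1.8276201299081075e-19
0.35 70 [ 0.464 -1.02  -1.032] 0.006429847877138317
0.35 82 [ 0.47  -1.02  -1.023] 0.06536282067218434
0.43 -6 [0.894 0.549 1.33 ] 8.496917828317206e-23
0.43 0 [0.781 0.333 1.123] 1.54400964349543e-20
0.43 20 [ 0.465 -0.273  0.484] 2.4873770417750028e-29
0.43 40 [ 0.31  -0.761 -0.198] 2.4507689653920903e-28
0.43 60 [ 0.34  -1.02  -0.688] 0.01186391763293272
0.43 70 [ 0.331 -1.02  -0.658] 0.06326481340996368
0.43 82 [ 0.329 -1.02  -0.634] 0.1774952667392778
```

```bash
cat >> h.py <<'E'
from scipy.optimize import least_squares
KK=[.26,.498,.384,.073,.449]
LO,HI=np.array([-.84,-1.02,-1.77]),np.array([1.66,1.22,2.12])
def fk(q,k=KK):
    h,A,C,D,L=k; j,a=q[0],q[0]-q[1]; p=a+q[2]
    return np.array([A*np.sin(j)+C*np.cos(a)+D*np.sin(a)+L*np.cos(p), h+A*np.cos(j)-C*np.sin(a)+D*np.cos(a)-L*np.sin(p)])
def ik(x,z,p):
    s=least_squares(lambda q:[*(fk(q)-[x,z])*10,q[0]-q[1]+q[2]-p],[.6,0.,.9],bounds=(LO,HI)); return s.x,s.cost<1e-8
H=np.array([.681,.008]); GR=(-.065,.055)
def stand(ph,g=GR):  # world xz of stand point (rel. heel) when tipped forward by ph deg from lying
    t=np.radians(82-ph); c,s=np.cos(t),np.sin(t)   # tipped back by t
    return H+np.array([g[0]*c+g[1]*s, -g[0]*s+g[1]*c])
E
python3 - <<'E'
from h import *
np.set_printoptions(precision=3,suppress=True)
d=.018
for ph in (0,15,30,45,60,70,82):
    g=stand(ph); ok=[]
    for p in range(0,131,2):
        P=np.radians(p); q,o=ik(g[0]+d*np.cos(P),g[1]-d*np.sin(P),P)
        if o: ok.append(p)
    print(ph,g,min(ok),max(ok))
E
```

```text
0 [0.726 0.08 ] 26 106
15 [0.706 0.089] 32 110
30 [0.684 0.093] 36 112
45 [0.662 0.091] 38 116
60 [0.641 0.083] 42 120
70 [0.629 0.075] 44 122
82 [0.616 0.063] 46 126
```

arm_command(hand=[0,0,0,0.3,0.5,1,1,1,1,1], xyz=[[-0.3,0,-0.1],[-0.6,0,-0.2],[-0.6,0,-0.2],[-0.6,0,-0.2],[-0.6,0,-0.2],[-0.6,0,-0.2],[-0.6,0,-0.2],[-0.6,0,-0.2],[-0.6,0,-0.2],[-0.6,0,-0.2]], rotation=[[0,0.1,0],[0,0.21,0],[0,0.21,0],[0,0.21,0],[0,0.21,0],[0,0.21,0],[0,0.21,0],[0,0.21,0],[0,0.21,0],[0,0.21,0]])

```text
clock: 4.95
position: [0.7222, 0.0619, 0.0648]
orientation: [0.014, -2.934, -0.002]
force: [-0.8, 0.2, 6.4]
opening: 0.0322
```

Run:
```python
from h import *
s=robot.state();q=s['joint_positions'];print(s['clock'],q,np.degrees(q[1]-q[2]+q[3]),s['position'],s['orientation'],s['force'],s['ft_torque'],s['opening'])
```

```text
4.95 [-1.85355384e-03  1.02083343e+00  7.92541618e-01  1.54972697e+00
 -1.09702222e-04 -1.16533625e-02] 101.87297220882077 [0.72222533 0.06192734 0.06479622] [ 1.43948287e-02 -2.93433828e+00 -1.89969482e-03] [-0.81862961  0.21441883  6.42385476] [ 0.03270367  0.29467911 -0.02129477] 0.032186833742419214
```

Run:
```python
from h import *
x,z=.722-.681,.0635-.008
for ph in range(4,53,4):
    f=np.radians(ph); print(ph,((x*np.cos(f)-z*np.sin(f)-x)*100).round(2),((x*np.sin(f)+z*np.cos(f)-z)*100).round(2),-f.round(3))
```

```text
4 -0.4 0.27 -0.07
8 -0.81 0.52 -0.14
12 -1.24 0.73 -0.209
16 -1.69 0.92 -0.279
20 -2.15 1.07 -0.349
24 -2.61 1.19 -0.419
28 -3.09 1.28 -0.489
32 -3.56 1.33 -0.559
36 -4.05 1.35 -0.628
40 -4.53 1.34 -0.698
44 -5.01 1.29 -0.768
48 -5.48 1.21 -0.838
52 -5.95 1.1 -0.908
```

arm_command(hand=[1,1,1,1,1,1], xyz=[[-0.4,0,0.37],[-0.8,0,0.62],[-1.25,0,0.83],[-1.7,0,1.02],[-2.15,0,1.17],[-2.15,0,1.17]], rotation=[[0,-0.07,0],[0,-0.14,0],[0,-0.21,0],[0,-0.28,0],[0,-0.35,0],[0,-0.35,0]])

```text
clock: 5.7
position: [0.698, 0.0621, 0.0746]
orientation: [-0.015, 3.002, -0.0]
force: [-0.4, 1.7, -0.6]
opening: 0.0322
```

Run:
```python
from h import *
s=robot.state();q=s['joint_positions'];print(s['clock'],q,np.degrees(q[1]-q[2]+q[3]),s['position'],s['orientation'],s['force'],s['ft_torque'],s['opening'])
save('side','side2.png')
b=cv2.imread('pics/side2.png')[100:260,250:440];b=cv2.resize(b,None,fx=4,fy=4,interpolation=cv2.INTER_CUBIC);cv2.imwrite('pics/s2c.png',cv2.convertScaleAbs(b,alpha=1.5,beta=15))
```

```text
5.7 [-2.03826510e-03  5.89442303e-01 -4.94152640e-03  8.36544799e-01
  6.89488047e-04 -1.20792810e-02] 81.98617121518392 [0.6980431  0.06209156 0.07460116] [-1.51426004e-02  3.00168536e+00 -4.49399920e-04] [-0.37172338  1.66744256 -0.63535496] [ 0.13040277  0.12373861 -0.0573376 ] 0.0321934994226303
```

View pics/s2c.png

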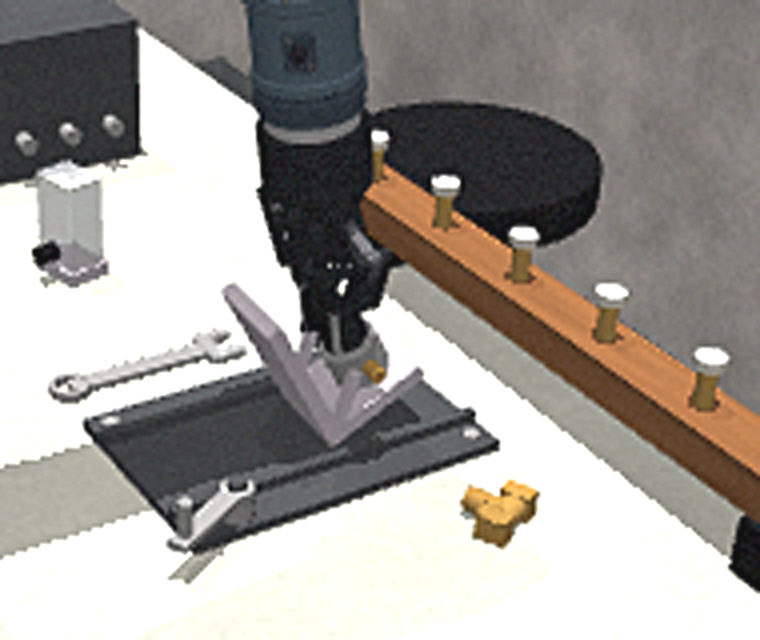

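The stand has tipped about 20° and is held, with the heel still at the same spot (about (335,440) in the crop). I'll continue.

arm_command(hand=[1,1,1,1,1,1,1,1,1], xyz=[[-0.46,0,0.12],[-0.94,0,0.21],[-1.41,0,0.26],[-1.9,0,0.28],[-2.38,0,0.27],[-2.86,0,0.22],[-3.33,0,0.14],[-3.8,0,0.03],[-3.8,0,0.03]], rotation=[[0,-0.07,0],[0,-0.14,0],[0,-0.21,0],[0,-0.28,0],[0,-0.35,0],[0,-0.42,0],[0,-0.49,0],[0,-0.56,0],[0,-0.56,0]])

```text
clock: 6.88
position: [0.6615, 0.0618, 0.0734]
orientation: [-0.012, 2.443, -0.004]
force: [0.5, -0.2, -0.7]
opening: 0.032
```

Run:
```python
from h import *
np.set_printoptions(precision=4,suppress=True)
s=robot.state();q=s['joint_positions'];p=q[1]-q[2]+q[3];print(s['clock'],q,np.degrees(p),s['position'],s['force'],s['ft_torque'],s['opening'])
# pitch fixed: grip axis arc: grasp point stand(-7,55)-> translate from ph=52
for ph in range(52,83,3): print(ph,((stand(ph,(-.067,.055))-stand(52,(-.067,.055)))*100).round(2))
```

```text
6.875 [-0.0033  0.2986 -0.8425 -0.2688  0.0021 -0.0126] 49.97475729487454 [0.6615 0.0618 0.0734] [ 0.4733 -0.225  -0.6875] [-0.0354  0.6716  0.0358] 0.03201487295148964
52 [0. 0.]
55 [-0.42 -0.17]
58 [-0.83 -0.36]
61 [-1.23 -0.58]
64 [-1.62 -0.81]
67 [-2.   -1.07]
70 [-2.36 -1.34]
73 [-2.7  -1.63]
76 [-3.04 -1.94]
79 [-3.35 -2.27]
82 [-3.65 -2.61]
```

arm_command(hand=[1,1,1,1,1,1], xyz=[[-0.42,0,-0.22],[-0.83,0,-0.42],[-1.23,0,-0.65],[-1.62,0,-0.9],[-2,0,-1.15],[-2,0,-1.15]], rotation=[[0,0,0],[0,0,0],[0,0,0],[0,0,0],[0,0,0],[0,0,0]])

```text
clock: 7.62
position: [0.6438, 0.0617, 0.0648]
orientation: [-0.012, 2.438, -0.005]
force: [-2.7, 0.3, 9.8]
opening: 0.0325
```

Run:
```python
from h import *
np.set_printoptions(precision=4,suppress=True)
s=robot.state();q=s['joint_positions'];p=q[1]-q[2]+q[3];print(s['clock'],q,np.degrees(p),s['position'],s['force'],s['ft_torque'],s['opening'])
save('side','side3.png')
b=cv2.imread('pics/side3.png')[100:260,250:440];b=cv2.resize(b,None,fx=4,fy=4,interpolation=cv2.INTER_CUBIC);cv2.imwrite('pics/s3c.png',cv2.convertScaleAbs(b,alpha=1.5,beta=15))
```

```text
7.625 [-0.0036  0.2921 -0.8997 -0.3249  0.0021 -0.0124] 49.66847120949445 [0.6438 0.0617 0.0648] [-2.6601  0.2776  9.7765] [-0.1412 -0.5818  0.0796] 0.032510121804876
```

View pics/s3c.png

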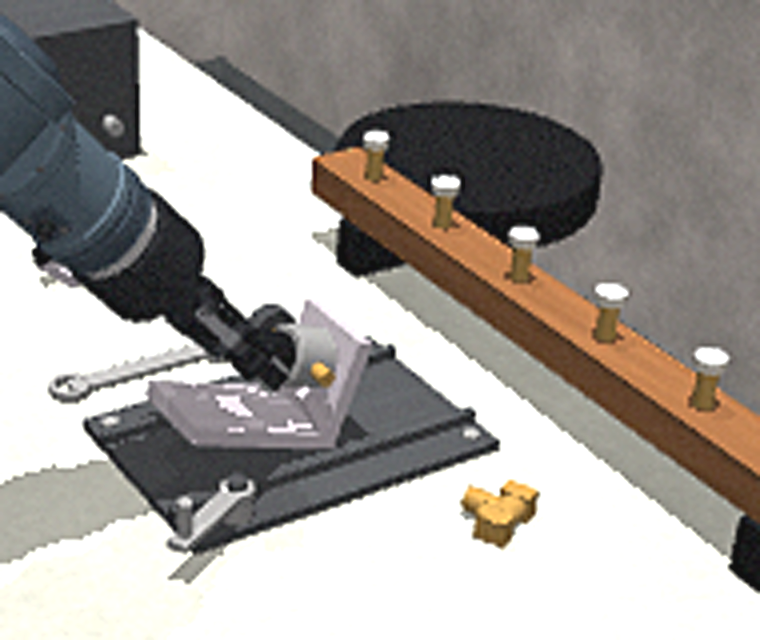

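Only about 15–20° remains. The stand is pivoting in the grip with a modest 10 N down-push, and the heel is in place. I'll continue slowly.

arm_command(hand=[1,1,1,1,1,1,1], xyz=[[-0.36,0,-0.26],[-0.7,0,-0.54],[-1.04,0,-0.86],[-1.2,0,-1.02],[-1.35,0,-1.18],[-1.5,0,-1.34],[-1.5,0,-1.34]], rotation=[[0,0,0],[0,0,0],[0,0,0],[0,0,0],[0,0,0],[0,0,0],[0,0,0]])

```text
clock: 8.55
position: [0.6265, 0.0617, 0.0487]
orientation: [-0.012, 2.443, -0.004]
force: [-1.6, 0.9, 2.8]
opening: 0.0319
```

Run:
```python
from h import *
np.set_printoptions(precision=4,suppress=True)
s=robot.state();q=s['joint_positions'];p=q[1]-q[2]+q[3];print(s['clock'],q,np.degrees(p),s['position'],s['force'],s['ft_torque'],s['opening'])
save('side','side4.png')
b=cv2.imread('pics/side4.png')[165:225,255:380];b=cv2.resize(b,None,fx=6,fy=6,interpolation=cv2.INTER_CUBIC);cv2.imwrite('pics/s4c.png',cv2.convertScaleAbs(b,alpha=1.5,beta=15))
```

```text
8.55 [-0.0037  0.3047 -0.9508 -0.383   0.0024 -0.0125] 49.98887176489326 [0.6265 0.0617 0.0487] [-1.6015  0.9076  2.8338] [0.0372 0.2249 0.0187] 0.03194605402012984
```

View pics/s4c.png

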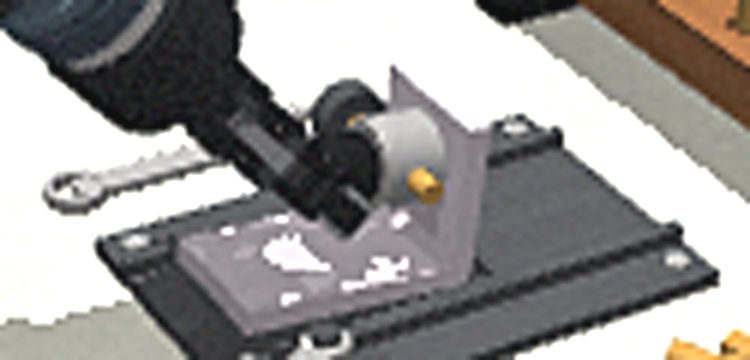

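arm_command(hand=[1,1,1], xyz=[[-0.12,0,-0.12],[-0.2,0,-0.25],[-0.2,0,-0.3]], rotation=[[0,0,0],[0,0,0],[0,0,0]])

```text
clock: 8.98
position: [0.6245, 0.0618, 0.046]
orientation: [-0.012, 2.443, -0.004]
force: [-7.2, 0.8, 7.5]
opening: 0.0318
```

arm_command(hand=[1,1], xyz=[[0,0,-0.1],[0,0,-0.2]], rotation=[[0,0,0],[0,0,0]])

```text
clock: 9.22
position: [0.6246, 0.0617, 0.0441]
orientation: [-0.012, 2.443, -0.004]
force: [-5.3, 0.6, 5.4]
opening: 0.0318
```

arm_command(hand=[1,1], xyz=[[-0.1,0,-0.15],[-0.1,0,-0.2]], rotation=[[0,0,0],[0,0,0]])

```text
clock: 9.48
position: [0.6235, 0.0618, 0.0419]
orientation: [-0.012, 2.443, -0.004]
force: [-6.9, -0.5, 8.5]
opening: 0.032
```

arm_command(hand=[1,1], xyz=[[-0.1,0,-0.15],[-0.1,0,-0.2]], rotation=[[0,0,0],[0,0,0]])

```text
clock: 9.72
position: [0.624, 0.0618, 0.0418]
orientation: [-0.011, 2.439, -0.004]
force: [-10.8, -0.1, 17.1]
opening: 0.0316
```

Run:
```python
from h import *
np.set_printoptions(precision=4,suppress=True)
s=robot.state();q=s['joint_positions'];p=q[1]-q[2]+q[3];print(s['clock'],q,np.degrees(p),s['position'],s['force'],s['ft_torque'],s['opening'])
for n in('side','top'): save(n,n+'5.png')
b=cv2.imread('pics/side5.png')[155:245,262:387];b=cv2.resize(b,None,fx=6,fy=6,interpolation=cv2.INTER_CUBIC);cv2.imwrite('pics/s5c.png',cv2.convertScaleAbs(b,alpha=1.3,beta=5))
```

```text
9.725 [-0.0037  0.3195 -0.9682 -0.4197  0.0026 -0.0121] 49.73282902142909 [0.624  0.0618 0.0418] [-10.7556  -0.0695  17.0967] [ 0.2233 -0.2481 -0.0045] 0.03163494937612083
```

View pics/s5c.png

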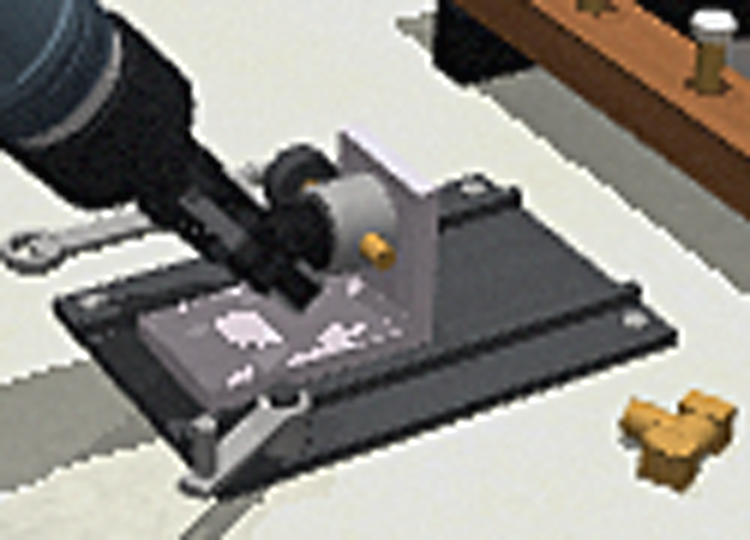

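Run:
```python
from h import *
for hx in(.681,):
  for n,p in [('toeLtop',(hx-.12,.0967,.020)),('toeRtop',(hx-.12,.0267,.020)),('toeLbot',(hx-.12,.0967,.008)),('toeRbot',(hx-.12,.0267,.008)),('upRtop',(hx,.0267,.093)),('upLtop',(hx-.012,.0967,.093)),('heelR',(hx,.0267,.008))]:
    u=proj('side5.png',p); print(n,((u+.5-[262,155])*6).round(0), 'if 5deg up:' if 'toe' in n else '', ((proj('side5.png',(p[0],p[1],p[2]+.0105))+.5-[262,155])*6).round(0))
```

```text
toeLtop [136. 316.] if 5deg up: [135. 297.]
toeRtop [205. 392.] if 5deg up: [205. 373.]
toeLbot [136. 337.] if 5deg up: [136. 319.]
toeRbot [205. 414.] if 5deg up: [205. 395.]
upRtop [437. 189.]  [439. 169.]
upLtop [337. 128.]  [338. 109.]
heelR [429. 342.]  [430. 324.]
```

arm_command(hand=[1,1,1], xyz=[[0.1,0,0.1],[0.2,0,0.2],[0.2,0,0.2]], rotation=[[0,0,0],[0,0,0],[0,0,0]])

```text
clock: 10.2
position: [0.6247, 0.0618, 0.0421]
orientation: [-0.012, 2.443, -0.004]
force: [-5.7, -0.2, 5.9]
opening: 0.0316
```

arm_command(hand=[0.8,0.6,0.4,0.3,0.3,0.3,0.3,0.3,0.3,0.3], xyz=[[0,0,0],[0,0,0],[0,0,0],[0,0,0],[-0.7,0,0.7],[-2,0,2.3],[-4,0,4.6],[-7,0,8],[-10,0,11],[-10,0,11]], rotation=[[0,0,0],[0,0,0],[0,0,0],[0,0,0],[0,0,0],[0,0,0],[0,0,0],[0,0,0],[0,0,0],[0,0,0]])

```text
clock: 11.45
position: [0.5264, 0.0622, 0.1568]
orientation: [-0.012, 2.438, -0.004]
force: [0.4, 0.0, -0.5]
opening: 0.0595
```

Run:
```python
from h import *
np.set_printoptions(precision=4,suppress=True)
s=robot.state();q=s['joint_positions'];p=q[1]-q[2]+q[3];print(s['clock'],q,np.degrees(p),s['position'],s['orientation'],s['force'],s['opening'])
for n in('side','top'): save(n,n+'6.png')
b=cv2.imread('pics/side6.png')[155:245,262:387];b=cv2.resize(b,None,fx=5,fy=5,interpolation=cv2.INTER_CUBIC)
a=cv2.imread('pics/top6.png')[145:240,270:340];a=cv2.resize(a,None,fx=5,fy=5,interpolation=cv2.INTER_CUBIC)
o=np.zeros((475,625+170,3),np.uint8);o[:450,:440]=b[:,:440];o[:,440:790]=a
cv2.imwrite('pics/s6c.png',cv2.convertScaleAbs(o,alpha=1.2,beta=5))
```

```text
11.45 [-0.0036 -0.1211 -1.0194 -0.0306  0.0024 -0.0127] 49.71134991887647 [0.5264 0.0622 0.1568] [-0.0122  2.4384 -0.0044] [ 0.3633  0.0147 -0.48  ] 0.05952613177279324
```

View pics/s6c.png

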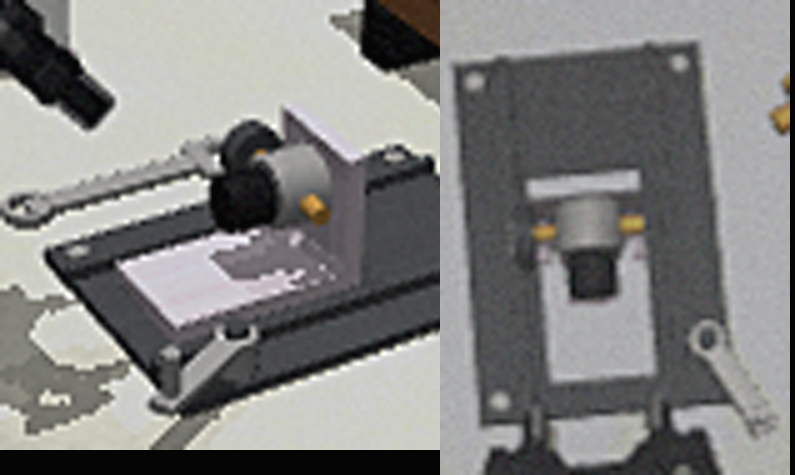

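The stand is upright with its foot flat in the lane, released, and the turnbutton is untouched. Next is pressing the toe with the tool vertical and the fingers shut.

arm_command(hand=[0.5,0.8,1,1,1,1,1,1,1], xyz=[[0,0,1],[0.5,0,1],[1.5,0,1],[3,0,0],[4,0,-1],[4.8,0,-3],[4.8,0,-6],[4.8,0,-9],[4.8,0,-11]], rotation=[[0,0.12,0],[0,0.28,0],[0,0.44,0],[0,0.6,0],[0,0.703,0],[0,0.703,0],[0,0.703,0],[0,0.703,0],[0,0.703,0]])

```text
clock: 12.68
position: [0.5732, 0.0619, 0.0392]
orientation: [0.015, -3.131, 0.0]
force: [0.3, -0.1, -0.3]
opening: -0.0001
```

Run:
```python
from h import *
np.set_printoptions(precision=4,suppress=True)
s=robot.state();q=s['joint_positions'];p=q[1]-q[2]+q[3];print(s['clock'],q,np.degrees(p),s['position'],s['orientation'],s['force'],s['opening'])
```

```text
12.675 [-0.0024  0.5151 -0.2251  0.8407 -0.0001 -0.0119] 90.57950493341332 [0.5732 0.0619 0.0392] [ 0.0148 -3.1314  0.0001] [ 0.307  -0.0623 -0.3011] -8.061523799579289e-05
```

arm_command(hand=[1,1,1,1,1], xyz=[[0,0,-0.5],[0,0,-1.2],[0,0,-1.7],[0,0,-2.1],[0,0,-2.3]], rotation=[[0,0,0],[0,0,0],[0,0,0],[0,0,0],[0,0,0]])

```text
clock: 13.3
position: [0.5747, 0.062, 0.0208]
orientation: [0.015, -3.137, 0.0]
force: [-0.4, 0.1, -0.4]
opening: -0.0001
```

arm_command(hand=[1,1,1], xyz=[[0,0,-0.2],[0,0,-0.4],[0,0,-0.4]], rotation=[[0,0,0],[0,0,0],[0,0,0]])

```text
clock: 13.68
position: [0.5748, 0.062, 0.02]
orientation: [0.016, -3.138, 0.001]
force: [-6.9, -0.5, 21.3]
opening: 0.0
```

The toe does not rock: it stayed at z = 0.020 under 21 N. I'll lift off and go to the pin.

arm_command(hand=[1,1,1,0.8,0.6,0.5,0.5,0.5,0.5], xyz=[[0,0,0.6],[0,0,3],[0,0,7],[0,-1,9],[-1.5,-4,9],[-3.5,-7,9],[-4.8,-9.6,9],[-4.8,-9.6,9],[-4.8,-9.6,9]], rotation=[[0,0,0],[0,0,0],[0,0,0],[0,0,0],[0,0,0],[0,0,0],[0,0,0],[0,0,0],[0,0,0]])

```text
clock: 14.8
position: [0.527, -0.0337, 0.1068]
orientation: [0.015, -3.137, -0.001]
force: [-0.6, 0.2, -0.2]
opening: 0.0428
```

Run:
```python
from h import *
np.set_printoptions(precision=4,suppress=True)
s=robot.state();print(s['clock'],s['position'],s['orientation'],s['force'],s['opening'])
np.savez('pics/w7s.npz',p=s['position'],o=s['orientation']); save('wrist','w7.png')
K,T=cal('w7.png');R=Ro.from_rotvec(s['orientation']).as_matrix()
for P in [(.5265,-.0345,.058),(.5265,-.0345,.032),(.582,-.0085,.032)]:
    c=np.linalg.inv(T)@np.r_[R.T@(np.array(P)-s['position']),1]; r=np.arctan2(np.hypot(c[0],c[1]),c[2]); u=K[:2,2]+K[0,0]*r*c[:2]/np.hypot(c[0],c[1]); print(P,u)
cv2.imwrite('pics/w7c.png',cv2.resize(cv2.imread('pics/w7.png')[60:360,200:460],None,fx=2,fy=2))
```

```text
14.8 [ 0.527  -0.0337  0.1068] [ 0.0153 -3.1372 -0.0005] [-0.5831  0.2379 -0.1529] 0.04276165365800916
(0.5265, -0.0345, 0.058) [322.7641 223.1684]
(0.5265, -0.0345, 0.032) [322.7245 211.0646]
(0.582, -0.0085, 0.032) [354.088  276.4175]
```

View pics/w7c.png

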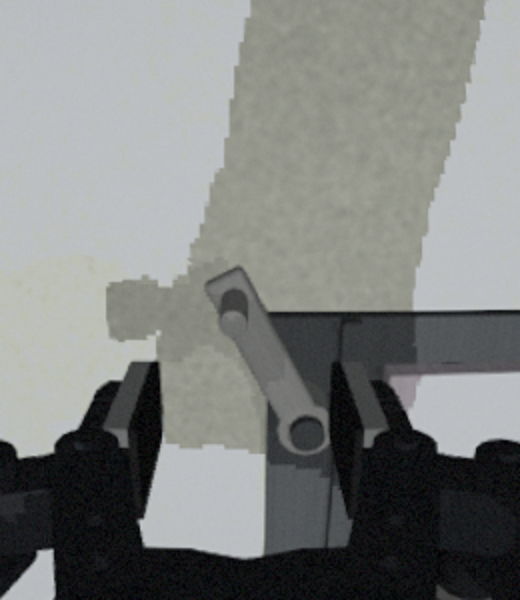

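Run:
```python
from h import *
np.set_printoptions(precision=4,suppress=True)
W,st='w7.png','pics/w7s.npz'
pin=watz(W,(316.3,218.5),st,.058);pv=watz(W,(351.7,275.7),st,.032);print(pin,pv,pin-pv,np.hypot(*(pin-pv)[:2]),np.arctan2((pin-pv)[1],-(pin-pv)[0]))
for W2,s2 in(('w1.png','pics/w1s.npz'),):
    print(tri2(wray(W,(316.3,218.5),st),wray(W2,(238,64),s2)),tri2(wray(W,(351.7,275.7),st),wray(W2,(265.5,113),s2)))
```

```text
[ 0.5233 -0.0388  0.058 ] [ 0.5813 -0.0105  0.032 ] [-0.058  -0.0283  0.026 ] 0.06457042085308654 -0.4538147695115535
(array([ 0.5254, -0.0377,  0.0499]), np.float64(0.002722862391066767)) (array([ 0.5825, -0.0095,  0.0292]), np.float64(0.0016090352215029728))
```

The pin is at about (0.5255, -0.037) and the pivot at (0.5815, -0.010), so the button angle is about -0.45. I'll descend around the pin and grip it.

arm_command(hand=[0.5,0.5,0.5,0.5,0.6,0.75,0.9,1,1,1], xyz=[[0,-0.3,-2],[0,-0.3,-4],[0,-0.3,-5.5],[0,-0.3,-6.4],[0,-0.3,-6.4],[0,-0.3,-6.4],[0,-0.3,-6.4],[0,-0.3,-6.4],[0,-0.3,-6.4],[0,-0.3,-6.4]], rotation=[[0,0,0],[0,0,0],[0,0,0],[0,0,0],[0,0,0],[0,0,0],[0,0,0],[0,0,0],[0,0,0],[0,0,0]])

```text
clock: 16.1
position: [0.5271, -0.0372, 0.0433]
orientation: [0.015, -3.138, 0.001]
force: [-1.1, -0.2, 5.5]
opening: 0.0069
```

Run:
```python
from h import *
np.set_printoptions(precision=4,suppress=True)
s=robot.state();print(s['clock'],s['position'],s['orientation'],s['force'],s['opening'])
pv=np.array([.5815,-.010]);yaw=.0097
for a in np.r_[np.linspace(-.45,1.57,16)]:
    b=a-yaw; print(round(a,2),((pv+.062*np.array([-np.cos(b),np.sin(b)])-[.5255,-.037])*100).round(2))
```

```text
16.1 [ 0.5271 -0.0372  0.0433] [ 0.0151 -3.1378  0.0007] [-1.0899 -0.1817  5.5304] 0.006912698805387528
-0.45 [ 0.04 -0.05]
-0.32 [-0.28  0.72]
-0.18 [-0.49  1.53]
-0.05 [-0.59  2.35]
0.09 [-0.58  3.19]
0.22 [-0.46  4.01]
0.36 [-0.23  4.82]
0.49 [0.11 5.58]
0.63 [0.55 6.29]
0.76 [1.07 6.94]
0.9 [1.68 7.51]
1.03 [2.36 7.99]
1.17 [3.1  8.37]
1.3 [3.89 8.66]
1.44 [4.7  8.83]
1.57 [5.53 8.9 ]
```

arm_command(hand=[1,1,1,1,1,1,1,1], xyz=[[-0.28,0.72,0.1],[-0.49,1.53,0.2],[-0.59,2.35,0.2],[-0.58,3.19,0.2],[-0.46,4,0.2],[-0.23,4.8,0.2],[0.11,5.58,0.2],[0.11,5.58,0.2]], rotation=[[0,0,0],[0,0,0],[0,0,0],[0,0,0],[0,0,0],[0,0,0],[0,0,0],[0,0,0]])

```text
clock: 17.1
position: [0.5253, 0.0209, 0.0437]
orientation: [0.018, -3.132, -0.005]
force: [-10.2, 5.1, 0.7]
opening: 0.0069
```

arm_command(hand=[1,1,1,1,1,1,1,1,1,1], xyz=[[0.44,0.71,0],[0.96,1.36,0],[1.57,1.93,0],[2.25,2.41,0],[3,2.79,0],[3.78,3.08,0],[4.6,3.25,0],[5,3.3,0],[5.42,3.32,0],[5.42,3.32,0]], rotation=[[0,0,0],[0,0,0],[0,0,0],[0,0,0],[0,0,0],[0,0,0],[0,0,0],[0,0,0],[0,0,0],[0,0,0]])

```text
clock: 18.35
position: [0.5825, 0.0531, 0.0441]
orientation: [0.016, -3.137, -0.003]
force: [2.6, 5.4, -9.9]
opening: 0.0071
```

Run:
```python
from h import *
np.set_printoptions(precision=4,suppress=True)
s=robot.state();print(s['clock'],s['position'],s['orientation'],s['force'],s['ft_torque'],s['opening'])
```

```text
18.35 [0.5825 0.0531 0.0441] [ 0.0158 -3.1369 -0.0034] [ 2.5592  5.3815 -9.862 ] [ 1.0488  0.1421 -0.0933] 0.007067593342982148
```

arm_command(hand=[1,0.9,0.7,0.6,0.6,0.6,0.6,0.6,0.6], xyz=[[0,0.1,-0.2],[0,0.1,-0.2],[0,0.1,-0.2],[0,0.1,-0.2],[0,0.1,1],[0,0.1,4],[-1,0.1,8],[-5,0.1,12],[-9,0.1,14]], rotation=[[0,0,0],[0,0,0],[0,0,0],[0,0,0],[0,0,0],[0,0,0],[0,0,0],[0,0,0],[0,0,0]])

```text
clock: 19.48
position: [0.4927, 0.0526, 0.1881]
orientation: [-0.015, 3.141, -0.001]
force: [0.0, -0.2, 0.5]
opening: 0.0338
```

arm_command(hand=[0.6,0.6,0.6,0.6], xyz=[[-4,0,1],[-6,0,2],[-6,0,2],[-6,0,2]], rotation=[[0,0,0],[0,0,0],[0,0,0],[0,0,0]])

```text
clock: 19.98
position: [0.4329, 0.0528, 0.2051]
orientation: [0.015, -3.138, 0.0]
force: [-0.7, -0.6, 0.3]
opening: 0.0343
```

Run:
```python
from h import *
np.set_printoptions(precision=4,suppress=True)
s=robot.state();print(s['clock'],s['position'],s['orientation'],s['force'],s['opening'])
np.savez('pics/w8s.npz',p=s['position'],o=s['orientation']); save('wrist','w8.png')
for n in('side','top'): save(n,n+'8.png')
o=np.zeros((560,800,3),np.uint8)
a=cv2.imread('pics/top8.png')[145:240,270:340];o[:380,:280]=cv2.resize(a,None,fx=4,fy=4,interpolation=cv2.INTER_CUBIC)
b=cv2.imread('pics/side8.png')[155:245,262:387];o[:360,285:785]=cv2.resize(b,None,fx=4,fy=4,interpolation=cv2.INTER_CUBIC)
cv2.imwrite('pics/f8.png',cv2.convertScaleAbs(o[:385],alpha=1.2,beta=5))
```

```text
19.975 [0.4329 0.0528 0.2051] [ 0.0149 -3.1383  0.0005] [-0.6965 -0.6337  0.339 ] 0.034328179849936254
```

The viewer limit is reached, so I'll check the arm's angle numerically, using the change between the before and after images rectified to the arm's plane.

Run:
```python
from h import *
def rect(fn,z,X,Y):
    im=cv2.cvtColor(cv2.imread('pics/'+fn),cv2.COLOR_BGR2GRAY)
    u=np.array([[proj(fn,(x,y,z)) for y in Y] for x in X],np.float32); return cv2.remap(im,u[...,0],u[...,1],cv2.INTER_LINEAR).astype(int)
X=np.arange(.625,.52,-.004);Y=np.arange(.085,-.03,-.004)
print('y',(Y*1000).astype(int).tolist())
for n in('top','side'):
    d=rect(n+'8.png',.032,X,Y)-rect(n+'6.png',.032,X,Y)
    print(n)
    for i,x in enumerate(X): print('%.3f'%x,''.join('%4d'%v for v in d[i]))
```

```text
y [85, 81, 77, 73, 68, 64, 60, 56, 52, 48, 44, 40, 36, 32, 28, 24, 20, 16, 12, 8, 4, 0, -3, -7, -11, -15, -19, -23, -27]
top
0.625   -1   2   1  -6   1  -1   1   2  -3   1  -1   3  -4   0   0   1  -3  -2  -2  -2   1  -2  -1   0   0  -2  -4   3   2
0.621   -1  -3  -1   6  -4  -4  -1   2   0  -5  -2   1  -1   0   3   3   3   1  -1  -4   0   3   1   0  -1   1  -5   7   0
0.617    2  -1   0  -2  -2  -3   0   8  -1  -4   2   0   0  -3   0   0   5  -2   1  -2   1  -4   1  -3  -3   3  -2   0   2
0.613    0   2   0  -3  -1  -4  -3   0   3  -1   4  -1  -1  -1   1   0  -5  -1  -2   2   3  -1   3  -2  -2   1   5   2  -1
0.609    0  -2   3   0   0   0   3   1   3   3   5   3   0   2   1   1  -1   0   2  -1  -8  -2   3   0   0   2   2   2   2
0.605    4  -2   0   1   1   2   1   0   0  -2   3   0   0   0   1   4   2   0  -2  -4  -4   1  -2  -2  -4  -1  -4   2   1
0.601    0   1   2   1   0   0  -3   1   1   2   0   3   5   0  -1  -3  -2   1  -7  -5   1   1   0  -2  -1  -2  -2  -1   2
0.597   -1  -4  -1   1   1   4  -1  -2  -2   1   0   5   5   1  -1  -1   2  -3   0  -4  -2   1   3  -3  -2  -5   0
[... 4971 characters left out ...]
0   0   0   2   1   1  -5   1   1   1  -1   1   2   1   1 -16 -79 -54 -41 -25 -30 -62
0.537    0   0  -1   1   1   1   0  -2   0   2   2   1   3   1  -2   0   2   0   0   1   2   2   3 -16  -9 -16 -34 -14  -1
0.533    1   0   2   1   0  -3   1   2  -1   2   3   2   0   1   1   2   2  -2   1   1   0   0   3   2   4 -12 -30 -34  -1
0.529    0   1   3   0  -1  -1   0  -4   2   2   7   0   2   2   2   2   4   7   6   1   1   1  -1  -1   1   0   4  -8  -3
0.525    0  -2  -1   1  10   8  -6  -2  -2  -3  -1   1   0   0   1   1   2   1   1  -3  -3   4   1  -4   0  -2   2   3   0
0.521    2   1   1  -1  -2  -1  29  42  -1   0   1   1  -1   0   1   2   2   1   4   7   6   3  21  22  -1   1   0   3   1
```

```bash
python3 -c "
from workcell import robot
print(robot.job_done(), robot.state()['clock'])"
```

```text
the job is handed in; nothing more can be done
the job is handed in; nothing more can be done
```

The job is handed in, finished at about 20 s of the 58 s allowed. The stand is on its foot between the rails, and the turnbutton arm lies square across the toe.

- **Tipping:** I gripped the regulator knob and tipped the stand about its heel, holding it the whole way. For the last 30° or so it turned in the grip while I pushed down with about 3 to 17 N. Its descent stopped with the foot on the plate. In the side image the foot and upright corners match a flat foot to within about 2 crop pixels.
- **Rock test:** after letting go and backing off, I pressed the toe with 21 N. It held at z = 0.020 m, the expected height of the foot's top face, and did not rock.
- **Turnbutton:** I gripped the pin, swung it from about -0.45 rad to square, and released it. The pin ended at about (0.582, 0.053), against a planned (0.581, 0.052).

**Last checks:** the 12-picture viewing limit ran out before I could look at the final scene. I compared before-and-after images by numbers instead. In the side view the arm's edge lies within about 0.02 rad of square. The top view was noisier and hinted at slightly more slope. The stand showed no movement while the button was turned. The robot was clear of everything when I handed in. I did not check the bystanders one by one; nothing was planned near them.

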